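# Load the pail and hang it by its bail on the hook rack

## Robot

A 7-joint arm with a two-finger parallel gripper is mounted at the origin on the work surface; the furniture and walls round the work are solid. World frame = base frame: x ahead of the robot, y to its left, z up, the work surface at z = 0. Lengths are in m, angles in rad, forces in N, time in s.
With the tool pointing down it reaches from about 0.425 to 0.925 m from the base axis. Payload 6.8 kg.
Tool frame: the origin (TCP) lies midway between the tips of the shut fingers; the grasp point (between the pads) lies r.grip_point_offset behind it (r.grip_point_offset is the distance from the TCP to the grasp point, in m); z points along the fingers, y is the line along which they close (so a half turn about z gives the same grasp; the last joint's range is limited). The gripper opens to 85 mm and grips with 20 to 120 N. Pads are 22 mm wide; open, the fingers measure 114 mm over their backs; the gripper's body (76 mm by 85 mm) begins 54 mm behind the grasp point. The pads swing forward as they close: fully open they stand 13 mm farther back than shut.
Start: joints at [1.103, 0.477, 0.022, 1.555, -0.011, 1.109, -0.083], TCP at [0.238, -0.632, 0.2] pointing down, gripper open.
Joint ranges: [-2.96, 2.96], [-0.34, 2.1], [-1.41, 1.46], [0.24, 2.44], [-1.37, 4.51], [0.17, 1.92], [-2.96, 2.96]. Speed limits (rad/s): [2.39, 2.39, 3.14, 3.14, 3.14, 3.14, 3.14].

## Interface

Orientations are given as a rotation vector (axis times angle).
In Python, from bench import r gives the robot as it stands. The module is installed in compiled form; this text tells all that it offers.
- The arm moves only by the shell command python3 -m crank 'ROWS' [FORCE]. ROWS is JSON, a list of rows, each a list of 5 numbers: the shift along the world's x, y, z in units of 200 mm (1.0 is 200 mm), then the turn about the world's z in units of 45 degrees (1.0 is 45 degrees), then the opening, from -1 (shut) to 1 (fully open). In form: [[dx, dy, dz, turn, jaw], ...]. A call has 1 to 8 rows; each row shifts and turns the commanded pose from where the row before left it; what a row does not reach is not made up. A row lasts 1/12 s, in which the tool goes at most 41.7 mm and 7.16 degrees, less where a joint would pass 70% of its speed; a pose out of reach is approached as far as the arm can. A call with a number of a shift or a turn outside -1 to 1 is refused whole. A call with a gripper value outside its range is refused whole. The fingers move at their own pace and stop on an object; FORCE is the grip in N (left out, the last holds). Time passes only in rows, so rows that do not move let the fingers close. It gives the time, the measured TCP pose, the force, the opening and the grip force at its end, in the units of the state.
- r.get_obs(): the state, without advancing time (a new reading comes with each control period).
- r.grab_frame(name): name is "side" or "top"; returns the picture (384x512x3 uint8, blue, green, red); there is no depth.
- r.camera_model(name): a dict with "fx", "fy", "cx", "cy" (pixels), "R" (3x3) and "t" (3): a world point X has camera coordinates R X + t. Camera axes: x right, y down, z forward; pixel columns grow to the right and rows downward; lengths in m; the calibration is good to about 2 mm. A picture is of the moment at which its call begins. camera_model takes no time and is no camera call.
- r.hand_in(): hands the job in; it is judged then, once.
The state is a dict: "clock": time; "joints": joint angles; "qvel": joint speeds; "tau": joint torques, N m; "tcp_pos": TCP position; "orientation": TCP orientation; "contact_force": force on the tool from outside, world axes, zero at the start; "moment": the same for the moment, N m; "grip_width": finger opening in m; "gripper_force": force on a finger pad.
Only numpy, scipy, OpenCV 4.12 (cv2) and the standard library are available. Lean on these libraries where they do the work, as an engineer would, in place of code of your own. Each camera call takes 0.05 s, during which the arm holds its last target. There are 200 camera calls.

## Task

Stand the small lidded jar upright in the metal pail and let go of it. Then, with the pail still standing on the bench, raise the pail's bail upright from where it lies flat, and carry the pail by the bail to the wooden rack and hang it there, the bail over both prongs of the double hook under the shelf, so that it hangs freely and level with the jar still in it. Do not tip the pail, and leave the tall jar, the mug and the tape roll where they stand.

Things in the scene. Friction and masses are not known exactly. Their poses are not given: they have to be found in the camera images.
- pail: open round metal pail, loose, about 0.4 kg, 78 mm high, 132 mm across the rim, 116 mm at the foot, inner floor 4 mm up. Origin: centre of its underside; z up. A U-shaped wire bail hinges on ears at y = +-77 mm, z = 64 mm; at the start it lies level towards the pail's +x side, free of the wall.
- bail (a joint): bail hinge angle: 0 flat towards the pail's +x, pi/2 upright, pi flat on the other side. Swings freely, falls back when let go. The bail is 7 mm wire: arms 108 mm long from the hinge line and a straight top bar along the pail's y with a wooden sleeve (14 mm thick, 48 mm long) at its middle; bare wire from 24 to 63 mm either side of the middle.
- bail_grip (a point): middle of the bail's sleeve, 108 mm from the hinge line (64 mm above the bench while flat; 172 mm above the pail's underside when upright). The sleeve turns easily on the wire (slightly stiff), so the bail can swing while the sleeve is pinched across the bar. Gap between flat sleeve and pail wall 35 mm.
- frit_jar: small lidded glass jar of coloured glass grains, loose, about 0.15 kg, 58 mm diameter, 79 mm high, standing upright. Origin: centre of its underside.
- rack: wooden rack fixed to the bench. Origin on the bench below the hook seat; open front at -x, y along the pair of prongs. Base board 12 mm high. Posts at x 113 to 137, y +-82 mm, with a crossbar that carries the prongs. Shelf (laden) above: 200 mm wide, x -25 to 140 mm, underside at z 420 mm, so an upright gripper over the hook strikes it: the tool must lean to the front.
- hook_seat (a point): where the middle of the hung bail's bar rests, 230 mm above the bench, midway between two 8 mm prongs at y = +-48 mm; axes as the rack's. The prongs come forward (-x) from the crossbar and turn up: tips at x = -24 mm, 21 mm above this point. The bar comes in from the front over the tips (25 mm or more above this point), then down; it lies along y, either way round.
- tall_jar: tall lidded glass jar, loose bystander, 83 mm diameter, 162 mm high, standing close behind the pail (on its -x side, axes 125 to 137 mm apart). Origin: centre of its underside.
- tape: roll of paper tape lying flat, loose bystander, 69 mm diameter, 19 mm high, in front of the rack. Origin: centre of its underside.
- mug: mug, loose bystander, 82 x 114 x 97 mm, beyond the middle of the bench. Origin: centre of its underside.
Mind the look-alikes: they are no part of the job. Of the things that look like the pail, the larger one is meant.

How it is judged:
By the outcome, as a careful person would: the job done as asked, in the order asked, and still so for the second after the job is handed in, with the robot touching nothing.
It also fails if it takes over 72 s, if anything falls off the work surface, if the arm or the gripper's body presses on something with over 40 N, if the wrist force passes 120 N, or if a joint passes its speed limit or range.

## Working session

There is one attempt and no reset: what is moved stays moved. The work goes in short steps, Python scripts to look and compute and a shell command to move; the robot and the scene stay as the last step left them, time stands still between calls to the robot, and variables do not carry over. Pictures are saved under pics/ and viewed, at most 10 in all, crops included, and the job is handed in when it is done.

```bash
mkdir -p pics; python3 - <<'E'
from bench import r
import cv2,numpy as np
for n in("side","top"):
    cv2.imwrite(f"pics/{n}0.png",r.grab_frame(n)); c=r.camera_model(n)
    print(n,c["fx"],c["cx"],c["cy"],np.round(c["R"],3).tolist(),np.round(c["t"],3), -np.array(c["R"]).T@c["t"])
o=r.get_obs();print(o,r.grip_point_offset)
E
```

```text
side 384.6771071991073 255.1012739082132 192.31300115924634 [[-0.997, 0.079, 0.006], [0.044, 0.609, -0.792], [-0.066, -0.789, -0.611]] [0.517 0.151 1.075] [0.57941589 0.71519392 0.77324134]
top 370.24556574925117 252.18016621506177 196.45804376600282 [[0.005, -1.0, -0.014], [-0.987, -0.003, -0.163], [0.163, 0.014, -0.987]] [-0.1    0.561  1.055] [ 0.38234324 -0.1131622   1.13059189]
{'clock': 0.1, 'joints': array([ 1.10290248,  0.47774857,  0.02232908,  1.55633677, -0.01149649,
        1.10929596, -0.08312716]), 'qvel': array([ 1.68800425e-03, -2.02199944e-03,  4.48995895e-04, -5.69454664e-03,
        1.15397430e-03,  7.06609889e-05,  5.93051766e-04]), 'tau': array([ 4.96762310e-03, -5.97759390e+01,  1.61441412e+00, -2.81954098e+01,
        1.28852378e-02,  5.06944794e-03,  2.00689470e-05]), 'tcp_pos': array([ 0.23744469, -0.63123978,  0.19930852]), 'orientation': array([-3.08930962e+00, -5.61841856e-01,  6.48401580e-04]), 'contact_force': array([-0.76278349,  0.8637855 ,  0.16396681]), 'moment': array([-0.00395719,  0.01954131,  0.00085387]), 'gripper_force': 0.0, 'grip_width': 0.08528526102226089} 0.0187
```

View pics/side0.png

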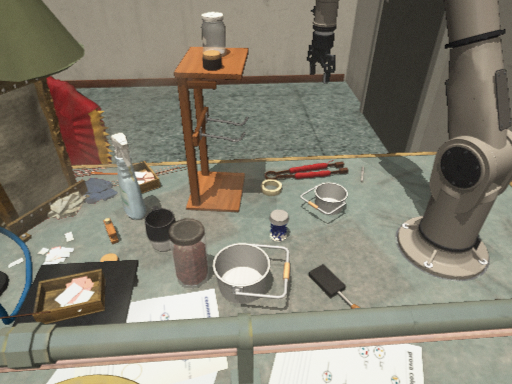

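View pics/top0.png

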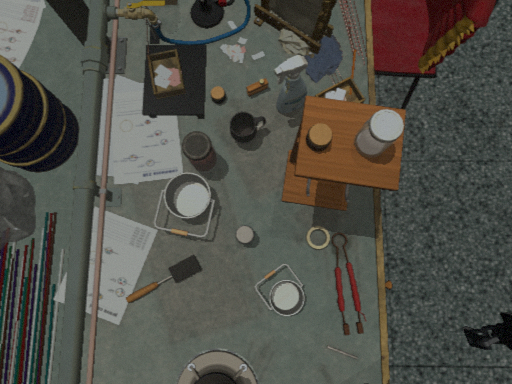

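The side view shows the large pail at (243,268), with its bail sleeve at (287,270) and the tall jar at (188,250). The small look-alike pail is at (330,195), the frit jar at (279,225), the tape at (272,187), and the rack's posts and prongs at x 185–245. In the top view the large pail is at (188,195), its sleeve at (178,233), the small pail at (287,297), the jar lid at (245,235) and the shelf at (350,140).

Two things look like the pail: top (188,195) and top (287,297). The first is the larger and has the tall jar close behind it, so it is the one meant. I'll confirm this in a crop.

```bash
cat > h.py <<'E'
import numpy as np,cv2
from bench import r
def ray(n,u,v):
    c=r.camera_model(n);R=np.array(c["R"]);t=np.array(c["t"])
    return -R.T@t, R.T@np.array([(u-c["cx"])/c["fx"],(v-c["cy"])/c["fy"],1.])
def plane(n,u,v,z):
    o,d=ray(n,u,v);return o+d*(z-o[2])/d[2]
def proj(n,X):
    c=r.camera_model(n);p=np.array(c["R"])@X+c["t"];return c["fx"]*p[0]/p[2]+c["cx"],c["fy"]*p[1]/p[2]+c["cy"]
def two(a,b):
    (o1,d1),(o2,d2)=ray("side",*a),ray("top",*b)
    s=np.linalg.lstsq(np.c_[d1,-d2],o2-o1,rcond=None)[0]
    p,q=o1+d1*s[0],o2+d2*s[1];return (p+q)/2,np.linalg.norm(p-q)
E
python3 - <<'E'
import cv2
t=cv2.imread("pics/top0.png");s=cv2.imread("pics/side0.png")
cv2.imwrite("pics/tc.png",cv2.resize(t[90:315,145:411],None,fx=3,fy=2.66*3/2.66*.88,interpolation=cv2.INTER_CUBIC)[:600])
cv2.imwrite("pics/sc.png",cv2.resize(s[110:310,140:360],None,fx=3,fy=3,interpolation=cv2.INTER_CUBIC))
from h import *
for n,a in(("top",t),("side",s)):
    h=cv2.cvtColor(a,cv2.COLOR_BGR2HSV)
    m=cv2.inRange(h,(8,130,130),(22,255,255));k,_,st,ce=cv2.connectedComponentsWithStats(m)
    print(n,[(np.round(ce[i],1).tolist(),st[i].tolist()) for i in range(1,k) if 12<st[i][4]<3000])
E
```

```text
top [([252.8, 87.0], [248, 84, 11, 7, 26]), ([215.1, 91.6], [212, 87, 9, 10, 35]), ([220.0, 93.0], [218, 90, 5, 8, 20]), ([339.0, 104.8], [306, 97, 71, 13, 252]), ([329.6, 115.9], [305, 110, 60, 12, 203]), ([320.6, 133.4], [310, 123, 22, 22, 318])]
side [([212.9, 61.7], [175, 47, 73, 28, 1170]), ([94.8, 116.2], [90, 110, 14, 14, 124]), ([97.9, 130.1], [93, 125, 15, 11, 100]), ([195.2, 134.0], [193, 131, 5, 6, 20]), ([102.3, 149.8], [95, 137, 16, 27, 228]), ([205.4, 181.5], [197, 171, 20, 25, 285]), ([101.5, 172.7], [91, 172, 26, 2, 36]), ([220.2, 200.2], [187, 188, 55, 22, 734]), ([109.9, 228.4], [104, 221, 12, 15, 89]), ([112.6, 239.3], [110, 237, 8, 5, 16]), ([96.2, 283.6], [95, 282, 4, 5, 14]), ([75.9, 304.1], [46, 295, 54, 17, 109]), ([354.4, 306.0], [351, 304, 8, 4, 20])]
```

View pics/tc.png

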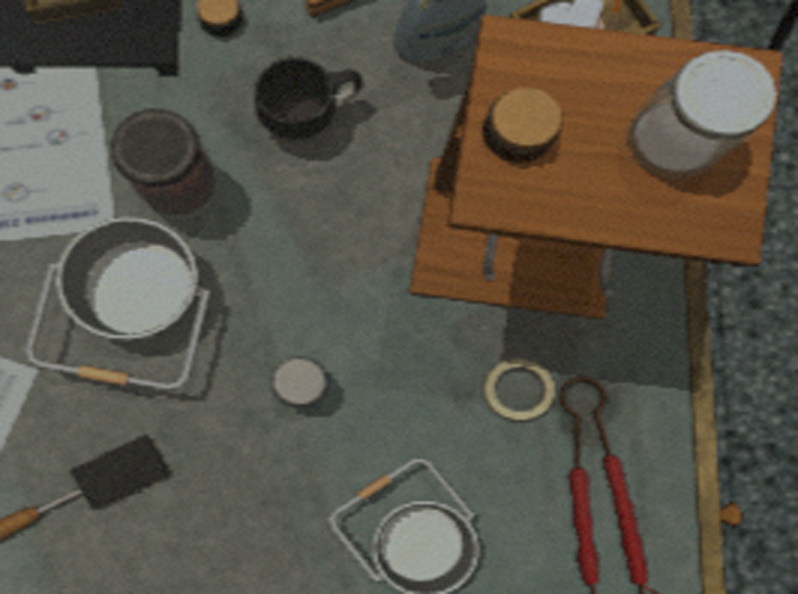

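View pics/sc.png

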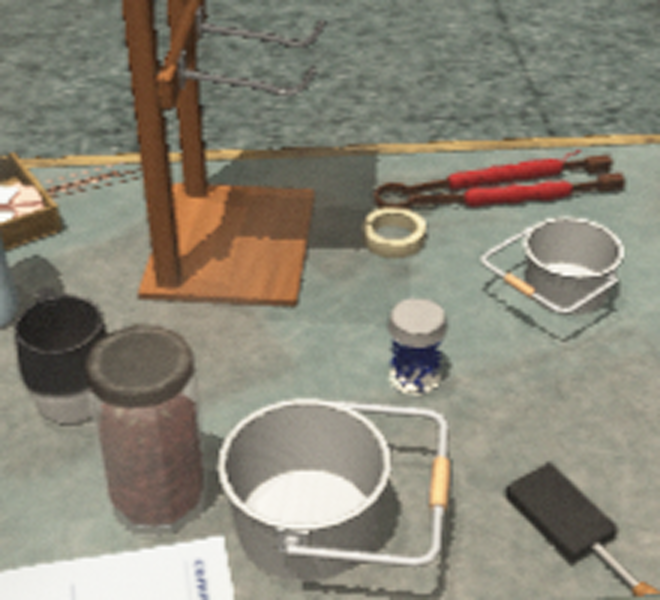

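The crops confirm the larger pail, with the tall jar behind it. Its rim centre is at top (188,195.7) and its sleeve at top (179,232) / side (287,270). The frit jar (blue grains) has its lid at top (245,235). Prong tips are at side (247,118) and (243,133), and top (308,194) and (347,198).

```bash
python3 - <<'E'
from h import *
np.set_printoptions(precision=4,suppress=True)
T=lambda x,y:(145+x/3,90+y/2.64)
S=lambda x,y:(140+x/3,110+y/3)
print("rim top",plane("top",*T(129,279),.078),"side",plane("side",*S(305,467-3),.078))
print("rim dia",np.linalg.norm(plane("top",*T(60,279),.078)-plane("top",*T(198,279),.078)))
print("sleeve",plane("top",*T(102,376),.064),plane("side",*S(440,481),.064),two(S(440,481),T(102,376)))
print("bail corners top",plane("top",*T(35,362),.064),plane("top",*T(183,386),.064),"side",plane("side",*S(440,412),.064),plane("side",*S(430,560),.064))
print("jar",plane("top",*T(300,383),.079),plane("side",*S(418,317),.079),two(S(418,317),T(300,383)))
print("tips",plane("side",*S(322,25),.251),plane("side",*S(310,70),.251),two(S(322,25),T(606,287)),two(S(310,70),T(490,278)))
print("base front",plane("top",*T(412,294),.012),plane("top",*T(605,318),.012),"side",plane("side",*S(298,303),.012),plane("side",*S(313,190),.012))
print("shelf front",plane("top",*T(452,227),.435),plane("top",*T(760,263),.435))
print("tape",plane("top",*T(520,390),.019),"talljar",plane("top",*T(156,147),.162),"mug",plane("top",*T(295,97),.097))
E
```

```text
rim top [0.5576 0.0876 0.078 ] side [0.5583 0.0953 0.078 ]
rim dia 0.1332513911271435
sleeve [0.4525 0.1126 0.064 ] [0.4515 0.1086 0.064 ] (array([0.4522, 0.1119, 0.0678]), np.float64(0.00012820740029645421))
bail corners top [0.4675 0.178  0.064 ] [0.442  0.0344 0.064 ] side [0.4405 0.0332 0.064 ] [0.4699 0.1838 0.064 ]
jar [ 0.4449 -0.0782  0.079 ] [ 0.4462 -0.0728  0.079 ] (array([ 0.4452, -0.078 ,  0.0744]), np.float64(0.00020690280780195658))
tips [ 0.5173 -0.3192  0.251 ] [ 0.5342 -0.2294  0.251 ] (array([ 0.5199, -0.328 ,  0.2475]), np.float64(0.0064097518194580465)) (array([ 0.5326, -0.2362,  0.2469]), np.float64(0.002557823414395976))
base front [ 0.5519 -0.1891  0.012 ] [ 0.5246 -0.3837  0.012 ] side [ 0.5522 -0.1792  0.012 ] [ 0.5256 -0.3787  0.012 ]
shelf front [ 0.5371 -0.1863  0.435 ] [ 0.511  -0.3807  0.435 ]
tape [ 0.4415 -0.2949  0.019 ] talljar [0.6815 0.0517 0.162 ] mug [ 0.7591 -0.0712  0.097 ]
```

The seat is at about (0.549, -0.282), with the rack's y axis about 8° off the world's y. Before relying on a lean I need to know how the arm behaves at a reach limit, so I'll test that in free space by going up.

```bash
cat >> h.py <<'E'
from scipy.spatial.transform import Rotation as Ro
def st():
    o=r.get_obs();M=Ro.from_rotvec(o["orientation"]).as_matrix()
    print("t%.2f"%o["clock"],"tcp",np.round(o["tcp_pos"],4),"gp",np.round(np.array(o["tcp_pos"])-r.grip_point_offset*M[:,2],4),"z",np.round(M[:,2],3),"yang",round(np.degrees(np.arctan2(M[1,1],M[0,1])),1),"q",np.round(o["joints"],2),"F",np.round(o["contact_force"],1),"w",round(o["grip_width"],4),round(o["gripper_force"],1))
E
python3 -m crank '[[0,0,0.2,0,1],[0,0,0.2,0,1],[0,0,0.2,0,1],[0,0,0.2,0,1],[0,0,0.2,0,1],[0,0,0.2,0,1],[0,0,0.2,0,1],[0,0,0.2,0,1]]'
python3 -c "from h import *;st()"
python3 -m crank '[[0,0,0.2,0,1],[0,0,0.2,0,1],[0,0,0.2,0,1],[0,0,0.2,0,1],[0,0,0.2,0,1],[0,0,0.2,0,1],[0,0,0.2,0,1],[0,0,0.2,0,1]]'
python3 -c "from h import *;st()"
```

```text
clock: 0.77
tcp_pos: [0.2374, -0.6312, 0.522]
orientation: [-3.091, -0.562, 0.0]
contact_force: [1.0, -0.8, 0.5]
grip_width: 0.0852
gripper_force: 0.0
t0.77 tcp [ 0.2374 -0.6312  0.522 ] gp [ 0.2374 -0.6312  0.5407] z [-0.  0. -1.] yang -69.4 q [ 1.09  0.39  0.06  0.98 -0.02  1.77 -0.08] F [ 1.  -0.8  0.5] w 0.0852 0.0
clock: 1.43
tcp_pos: [0.2222, -0.5939, 0.6946]
orientation: [2.913, 0.527, 0.053]
contact_force: [0.4, 0.2, -1.0]
grip_width: 0.0859
gripper_force: 0.0
t1.43 tcp [ 0.2222 -0.5939  0.6946] gp [ 0.221  -0.5907  0.713 ] z [ 0.067 -0.171 -0.983] yang -69.5 q [ 0.86  0.3   0.44  0.76 -0.15  1.92 -0.01] F [ 0.4  0.2 -1. ] w 0.0859 0.0
```

```bash
python3 -m crank '[[0,0,-0.2,0,1],[0,0,-0.2,0,1]]' >/dev/null
python3 -c "from h import *;st()"
python3 -m crank '[[0,0,-0.2,0,1],[0,0,-0.2,0,1],[0,0,-0.2,0,1]]' >/dev/null
python3 -c "from h import *;st()"
```

```text
t1.60 tcp [ 0.2218 -0.5956  0.618 ] gp [ 0.2205 -0.5922  0.6363] z [ 0.07  -0.181 -0.981] yang -69.6 q [ 0.8   0.22  0.42  1.05 -0.09  1.7  -0.03] F [ 0.1 -1.3 -0.9] w 0.0856 0.0
t1.85 tcp [ 0.2227 -0.594   0.4917] gp [ 0.2215 -0.5908  0.5101] z [ 0.066 -0.17  -0.983] yang -69.5 q [ 0.78  0.17  0.4   1.37 -0.06  1.43 -0.04] F [-0.   0.1 -0.9] w 0.0854 0.0
```

The lean persists once it is gained, so I can build it up on purpose. For the jar I want the tool upright, so I'll travel inward, turn, and use the near reach limit to take the lean out.

```bash
python3 -m crank '[[0.05,0.2,0,0.15,1],[0.05,0.2,0,0.15,1],[0.05,0.2,0,0.15,1],[0.05,0.2,0,0.15,1],[0.05,0.2,0,0.15,1],[0.05,0.2,0,0.15,1],[0.05,0.2,0,0.15,1],[0.05,0.2,0,0.15,1]]' >/dev/null
python3 -c "from h import *;st()"
python3 -m crank '[[0.05,0.2,-0.1,0.13,1],[0.05,0.2,-0.1,0,1],[0.05,0.2,-0.1,0,1],[0,0.1,-0.1,0,1],[0,0,-0.1,0,1]]' >/dev/null
python3 -c "from h import *;st()"
```

```text
t2.52 tcp [ 0.3024 -0.2727  0.4934] gp [ 0.2991 -0.2718  0.5117] z [ 0.176 -0.047 -0.983] yang -15.2 q [ 0.51 -0.25  0.1   1.75 -0.04  1.47  0.34] F [ 0.7 -0.7  0.1] w 0.0854 0.0
t2.93 tcp [ 0.3305 -0.1415  0.3981] gp [ 0.3272 -0.1409  0.4165] z [ 0.181 -0.029 -0.983] yang -9.2 q [ 0.46 -0.33 -0.15  2.   -0.08  1.28  0.17] F [-0.2 -0.2  0.5] w 0.0854 0.0
```

```bash
python3 -m crank '[[-0.2,0.03,0,0,1],[-0.2,0.03,0,0,1],[-0.2,0.03,0,0,1]]' >/dev/null
python3 -c "from h import *;st()"
python3 -m crank '[[0.1,0,-0.2,0,1],[0.1,0,-0.2,0,1],[0.1,0,-0.2,0,1]]' >/dev/null
python3 -c "from h import *;st()"
```

```text
t3.18 tcp [ 0.3016 -0.1555  0.3848] gp [ 0.2988 -0.1551  0.4033] z [ 0.15  -0.02  -0.988] yang -11.3 q [ 0.66 -0.34 -0.23  2.03 -0.13  1.29  0.27] F [-2.1 -1.3  0.7] w 0.0854 0.0
t3.43 tcp [ 0.363  -0.1495  0.2728] gp [ 0.36   -0.1493  0.2913] z [ 0.157 -0.01  -0.988] yang -9.9 q [ 0.58 -0.16 -0.28  2.16 -0.1   0.99  0.18] F [ 0.4 -0.5 -0. ] w 0.0856 0.0
```

```bash
python3 -m crank '[[0.05,0.047,0,0.155,1],[0.05,0.047,0,0.155,1],[0.05,0.047,0,0.155,1],[0.05,0.047,0,0.155,1],[0.05,0.047,-0.1,0.155,1],[0.05,0.047,-0.1,0.155,1],[0.05,0.047,-0.1,0.155,1],[0.05,0.047,-0.1,0.155,1]]' >/dev/null
python3 -m crank '[[0.01,0,0,0.155,1],[0,0,0,0.155,1],[0,0,0,0.155,1],[0,0,0,0.155,1],[0,0,0,0.14,1],[0,0,0,0,1]]' >/dev/null
python3 - <<'E'
from h import *
st()
a,b=r.grab_frame("top"),r.grab_frame("side")
cv2.imwrite("pics/j1.png",np.hstack([cv2.resize(x,None,fx=2,fy=2) for x in(a[150:300,150:350],b[120:270,200:400])]))
E
```

```text
t4.60 tcp [ 0.4454 -0.0728  0.1934] gp [ 0.4452 -0.0757  0.2118] z [ 0.008  0.153 -0.988] yang 80.6 q [ 0.47  0.16 -0.36  2.04 -0.12  0.97  1.59] F [ 0.8 -0.1 -0.1] w 0.0851 0.0
```

View pics/j1.png

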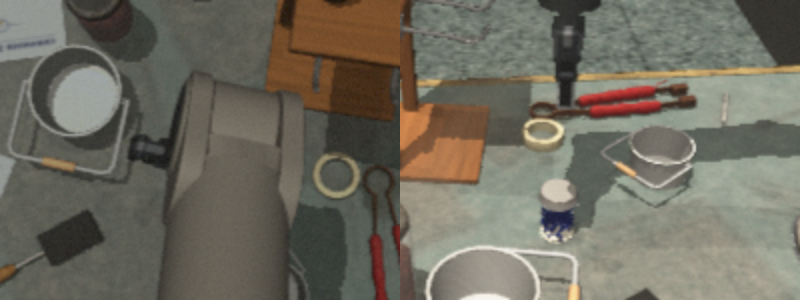

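The top view shows the arm hiding the jar. In the side view the gripper is at crop (567,90), behind and above the jar at (557,205). Turning the tool also turns the lean, so it stays in the closing plane. I'll turn back and push into the near limit to remove it.

```bash
python3 -m crank '[[-0.08,0,0,-0.155,1],[-0.08,0,0,-0.155,1],[-0.08,0,0,-0.155,1],[-0.08,0,0,-0.155,1],[-0.08,0,0,-0.155,1],[-0.08,0,0,-0.155,1],[-0.08,0,0,-0.155,1],[-0.08,0,0,-0.155,1]]' >/dev/null
python3 -m crank '[[-0.1,0,0,-0.155,1],[-0.1,0,0,-0.155,1],[-0.1,0,0,-0.155,1],[-0.1,0,0,-0.155,1],[-0.1,0,0,-0.15,1]]' >/dev/null
python3 -c "from h import *;st()"
python3 -m crank '[[-0.2,0.03,0,0,1],[-0.2,0.03,0,0,1],[-0.2,0.03,0,0,1],[-0.2,0.03,0,0,1]]' >/dev/null
python3 -c "from h import *;st()"
```

```text
t5.78 tcp [ 0.2529 -0.0871  0.1988] gp [ 0.2504 -0.0873  0.2173] z [ 0.129  0.012 -0.992] yang -7.3 q [ 0.78 -0.34 -0.47  2.44 -0.26  0.9   0.35] F [-0.9 -0.2 -0.3] w 0.0855 0.0
t6.12 tcp [ 0.1891 -0.1213  0.1982] gp [ 0.1882 -0.1225  0.2168] z [ 0.047  0.069 -0.997] yang -6.1 q [ 1.03 -0.34 -0.45  2.44 -0.27  1.03  0.64] F [ 0.1 -1.   0.1] w 0.0852 0.0
```

```bash
python3 -m crank '[[0.16,0.029,0,0,1],[0.16,0.029,0,0,1],[0.16,0.029,0,0,1],[0.16,0.029,0,0,1],[0.16,0.029,0,0,1],[0.16,0.029,-0.05,0,1],[0.16,0.029,-0.1,0,1],[0.16,0.029,-0.1,0,1]]' >/dev/null
python3 -c "from h import *;st()"
python3 -m crank '[[0,0,0,0,1]]' >/dev/null
python3 - <<'E'
from h import *
st()
b=r.grab_frame("side")
cv2.imwrite("pics/j2.png",cv2.resize(b[130:280,210:360],None,fx=4,fy=4,interpolation=cv2.INTER_CUBIC))
E
```

```text
t6.78 tcp [ 0.4478 -0.0748  0.148 ] gp [ 0.4469 -0.0761  0.1667] z [ 0.05   0.068 -0.996] yang -6.3 q [ 0.81  0.25 -0.81  2.1   0.15  0.82 -0.19] F [ 0.  -1.5  1. ] w 0.0854 0.0
t6.87 tcp [ 0.4488 -0.0722  0.1442] gp [ 0.448  -0.0736  0.1628] z [ 0.045  0.076 -0.996] yang -6.1 q [ 0.8   0.26 -0.81  2.1   0.15  0.82 -0.19] F [-0.6 -0.2  0.7] w 0.0853 0.0
```

View pics/j2.png

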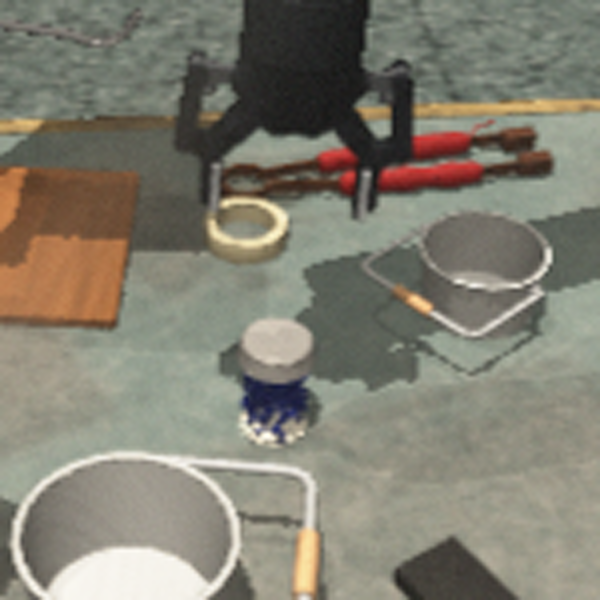

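The fingers straddle the jar: tips at crop (212,200) and (365,210), jar lid at (277,345). The positions agree, so I'll descend and grip.

```bash
python3 -m crank '[[-0.01,-0.01,-0.13,0,1],[0,-0.005,-0.13,0,1],[0,0,-0.13,0,1],[0,0,-0.13,0,1],[0,0,0,0,1]]' 30 >/dev/null
python3 -c "from h import *;st()"
python3 -m crank '[[0,0,0,0,-0.3],[0,0,0,0,-1],[0,0,0,0,-1],[0,0,0,0,-1],[0,0,0,0,-1],[0,0,0,0,-1]]' 30 >/dev/null
python3 -c "from h import *;st()"
```

```text
t7.33 tcp [ 0.4398 -0.0782  0.0416] gp [ 0.4391 -0.0795  0.0603] z [ 0.041  0.069 -0.997] yang -6.1 q [ 0.68  0.42 -0.69  2.2   0.35  0.6  -0.35] F [-0.8 -0.4  0.6] w 0.0851 0.0
t7.83 tcp [ 0.4412 -0.0785  0.0451] gp [ 0.4405 -0.0797  0.0637] z [ 0.042  0.067 -0.997] yang -6.1 q [ 0.68  0.42 -0.69  2.2   0.35  0.6  -0.35] F [-27.6  -1.2  53.8] w 0.0122 27.2
```

```bash
python3 - <<'E'
from h import *
b=r.grab_frame("side");a=r.grab_frame("top")
cv2.imwrite("pics/j3.png",np.hstack([cv2.resize(x,None,fx=4,fy=4,interpolation=cv2.INTER_CUBIC) for x in(b[160:290,220:320],a[180:310,195:295])]))
E
```

```text
(no output)
```

View pics/j3.png

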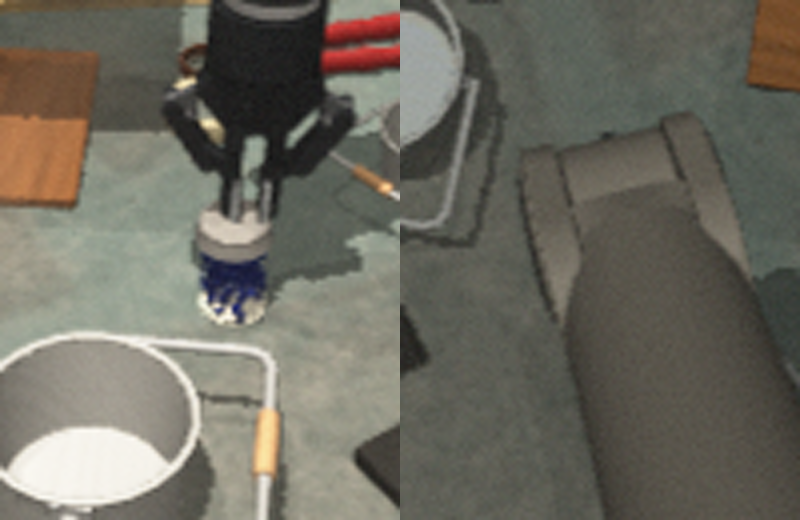

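The fingers closed on the far side of the jar, behind the lid at crop (235,230), and did not enclose it. I'll open, raise and measure again.

```bash
python3 -m crank '[[0,0,0,0,1],[0,0,0,0,1],[0,0,0,0,1],[0,0,0,0,1]]' >/dev/null
python3 -c "from h import *;st()"
python3 -m crank '[[0,0,0.15,0,1],[0,0,0.15,0,1],[0,0,0.15,0,1],[-0.2,0,0.15,0,1],[-0.2,-0.2,0,0,1],[-0.2,-0.2,0,0,1],[-0.2,-0.2,0,0,1],[-0.1,-0.2,0,0,1]]' >/dev/null
python3 - <<'E'
from h import *
st()
b=r.grab_frame("side");a=r.grab_frame("top")
cv2.imwrite("pics/s4.png",b);cv2.imwrite("pics/t4.png",a)
cv2.imwrite("pics/j4.png",np.hstack([cv2.resize(x,None,fx=4,fy=4,interpolation=cv2.INTER_CUBIC) for x in(b[190:290,220:320],a[190:290,175:275])]))
E
```

```text
t8.27 tcp [ 0.444  -0.078   0.0445] gp [ 0.4431 -0.0793  0.0631] z [ 0.048  0.069 -0.996] yang -6.0 q [ 0.68  0.42 -0.69  2.2   0.35  0.6  -0.35] F [ 0.5 -0.5  0.2] w 0.0487 0.0
t8.93 tcp [ 0.3001 -0.2035  0.1591] gp [ 0.2993 -0.2047  0.1778] z [ 0.045  0.068 -0.997] yang -6.0 q [ 1.22  0.06 -0.72  2.25 -0.06  0.85  0.44] F [ 1.3 -0.3 -0.1] w 0.0854 0.0
```

View pics/j4.png

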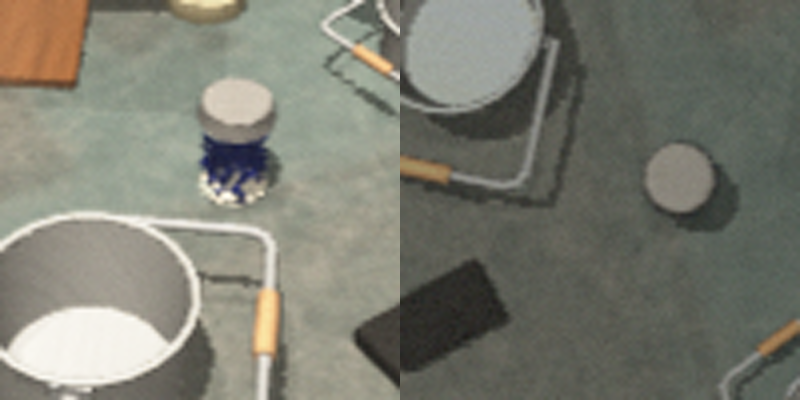

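The jar has not moved: lid at top (245,234.5) and side (279.3,216.3). I'll check the fingertip pixels from picture j2 against the reported TCP.

```bash
python3 - <<'E'
from h import *
np.set_printoptions(precision=4,suppress=True)
y=np.array([.994,-.106,0])
for z in(.144,.157,.17):
    print(z,[np.round(proj("side",np.array([.4488,-.0722,z])+s*y*.0435),1) for s in(1,-1)])
print("obs",(210+212/4,130+205/4),(210+365/4,130+215/4))
for z in (.045,.079,.095): print("shut",z,np.round(proj("side",np.array([.441,-.0785,z])),1))
print("jar",plane("top",245,234.5,.079),plane("side",279.25,216.25,.079),two((279.25,216.25),(245,234.5)))
s=cv2.imread("pics/s4.png");print(np.round(proj("side",np.array([.446,-.077,0.0])),1),"jar foot obs",(220+237/4,190+190/4))
# tips seen now
cv2.imwrite("pics/j5.png",cv2.resize(s[110:260,250:400],None,fx=4,fy=4,interpolation=cv2.INTER_CUBIC))
print([np.round(proj("side",np.array([.3001,-.2035,z])),1) for z in (.159,.172)])
o=r.get_obs();print(o["tcp_pos"])
E
```

```text
0.144 [array([263. , 196.9]), array([296. , 197.6])]
0.157 [array([263.1, 193. ]), array([296.3, 193.7])]
0.17 [array([263.2, 189.1]), array([296.7, 189.8])]
obs (263.0, 181.25) (301.25, 183.75)
shut 0.045 [280.4 223.4]
shut 0.079 [281.  214.2]
shut 0.095 [281.2 209.8]
jar [ 0.4465 -0.0782  0.079 ] [ 0.4468 -0.0705  0.079 ] (array([ 0.4462, -0.0778,  0.0727]), np.float64(0.0013600208401611839))
[278.  235.5] jar foot obs (279.25, 237.5)
[array([324.6, 163. ]), array([325.2, 159.2])]
[ 0.3    -0.2082  0.159 ]
```

View pics/j5.png

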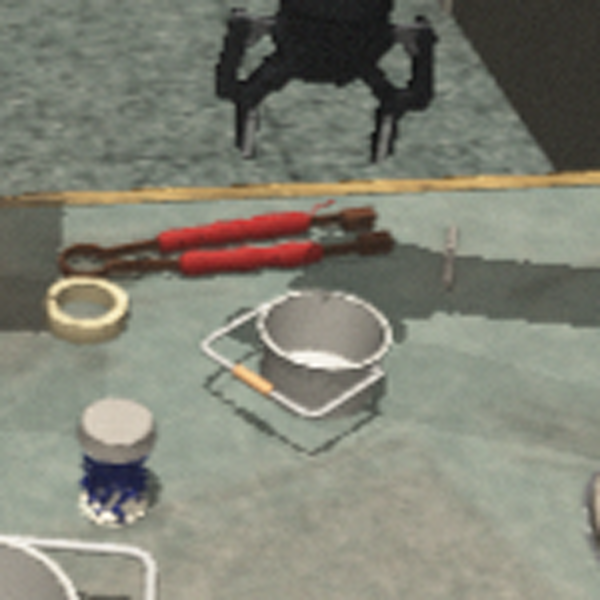

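The reported TCP and the pictures differ steadily. The tips sit about 34 mm farther back than the TCP when shut (47 mm open), so at TCP z 0.045 they closed on top of the lid. From here I take the true grasp point as TCP - 0.053·z_tool, and I'll redo the descent to TCP z ≈ 0.01.

```bash
sed -i 's/r.grip_point_offset\*M/0.053*M/' h.py
python3 -m crank '[[0.124,0.111,0,0,1],[0.124,0.111,0,0,1],[0.124,0.111,0,0,1],[0.124,0.111,0,0,1],[0.124,0.111,0,0,1],[0.124,0.111,0,0,1],[0,0,-0.1,0,1],[0,0,-0.1,0,1]]' >/dev/null
python3 -c "from h import *;st()"
python3 -m crank '[[0,0,-0.1,0,1],[0,0,-0.1,0,1],[0,0,-0.1,0,1],[0,0,-0.1,0,1],[0,0,-0.1,0,1],[0,0,0,0,1]]' >/dev/null
python3 -c "from h import *;st()"
```

```text
t9.70 tcp [ 0.455  -0.0677  0.1196] gp [ 0.4524 -0.0714  0.1724] z [ 0.051  0.07  -0.996] yang -5.8 q [ 0.78  0.31 -0.81  2.12  0.22  0.77 -0.26] F [-0.2 -0.2 -0.5] w 0.0851 0.0
t10.20 tcp [ 0.4498 -0.0693  0.0162] gp [ 0.4476 -0.0731  0.0691] z [ 0.042  0.071 -0.997] yang -6.0 q [ 0.64  0.48 -0.67  2.2   0.43  0.55 -0.44] F [-0.3 -0.5 -0.1] w 0.0854 0.0
```

```bash
python3 -m crank '[[0,-0.015,-0.04,0,1],[0,0,-0.02,0,0],[0,0,0,0,-1],[0,0,0,0,-1],[0,0,0,0,-1],[0,0,0,0,-1],[0,0,0,0,-1]]' 40 >/dev/null
python3 -c "from h import *;st()"
```

```text
t10.78 tcp [ 0.4523 -0.0734  0.008 ] gp [ 0.4498 -0.0771  0.0608] z [ 0.048  0.068 -0.997] yang -6.0 q [ 0.63  0.5  -0.65  2.2   0.45  0.53 -0.45] F [-2.8  0.5  6.8] w 0.0527 41.7
```

The grip holds: width 52.7 mm at 41 N. Now I'll lift and carry the jar over the pail.

```bash
python3 -m crank '[[0,0,0.1,0,-1],[0,0,0.15,0,-1],[0,0,0.15,0,-1],[0,0,0.15,0,-1],[0,0,0.05,0,-1]]' >/dev/null
python3 -c "from h import *;st()"
python3 -m crank '[[0.092,0.14,0,0,-1],[0.092,0.14,0,0,-1],[0.092,0.14,0,0,-1],[0.092,0.14,0,0,-1],[0.092,0.14,0,0,-1],[0.092,0.14,0,0,-1],[0,0,0,0,-1]]' >/dev/null
python3 - <<'E'
from h import *
st()
b=r.grab_frame("side");a=r.grab_frame("top")
cv2.imwrite("pics/j6.png",np.hstack([cv2.resize(x,None,fx=3,fy=3,interpolation=cv2.INTER_CUBIC) for x in(b[150:320,180:310],a[150:320,120:250])]))
E
```

```text
t11.20 tcp [ 0.4545 -0.0733  0.1311] gp [ 0.4517 -0.0769  0.1839] z [ 0.053  0.067 -0.996] yang -6.0 q [ 0.81  0.29 -0.83  2.11  0.21  0.79 -0.24] F [ 1.2 -0.1 -2.2] w 0.0527 43.5
t11.78 tcp [0.5651 0.1025 0.128 ] gp [0.5624 0.0985 0.1807] z [ 0.05   0.075 -0.996] yang -5.6 q [ 0.36  0.47 -0.78  1.88  0.36  0.87 -0.68] F [ 0.8  0.8 -0.5] w 0.0529 43.4
```

View pics/j6.png

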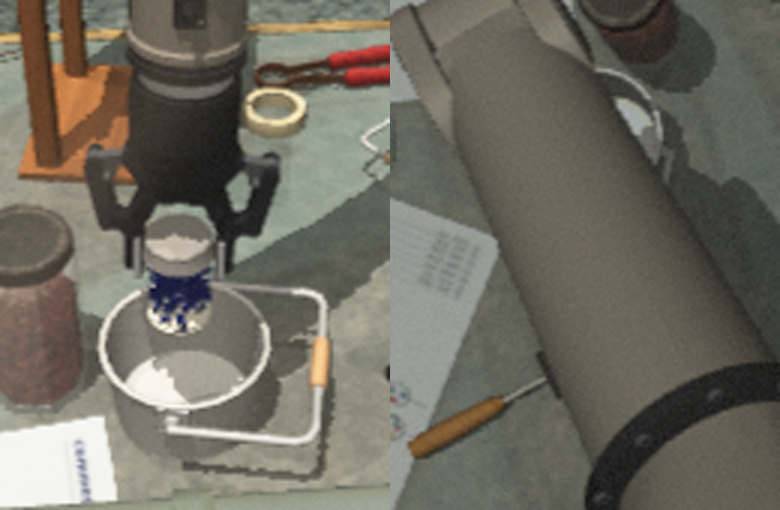

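The jar hangs in the fingers over the pail: lid at side (240,229), pail rim centre at (242,265). That was my tenth picture, so from here I measure by code only.

```bash
python3 - <<'E'
from h import *
np.set_printoptions(precision=4,suppress=True)
b=r.grab_frame("side")
h=cv2.cvtColor(b,cv2.COLOR_BGR2HSV)
m=cv2.inRange(h,(105,90,30),(130,255,200));m[:200]=0;m[300:]=0;m[:,:200]=0;m[:,300:]=0
k,_,s,c=cv2.connectedComponentsWithStats(m);print([(s[i].tolist(),c[i]) for i in range(1,k) if s[i][4]>20])
for z in(.195,.202,.21):print(z,plane("side",240,229.3,z))
print("bottom",plane("side",180+178/3,150+322/3,.123))
print("pail",plane("side",241.7,264.7,.078))
st()
E
```

```text
[([231, 239, 20, 14, 152], array([240.4803, 244.9671]))]
0.195 [0.5602 0.0975 0.195 ]
0.202 [0.5604 0.105  0.202 ]
0.21 [0.5607 0.1136 0.21  ]
bottom [0.5638 0.1131 0.123 ]
pail [0.5582 0.0954 0.078 ]
t11.93 tcp [0.5618 0.0946 0.1264] gp [0.5594 0.091  0.1792] z [ 0.046  0.068 -0.997] yang -6.0 q [ 0.37  0.47 -0.78  1.89  0.36  0.87 -0.67] F [-0.5 -0.4 -1.4] w 0.0524 43.4
```

```bash
python3 -m crank '[[-0.01,-0.02,-0.1,0,-1],[0,0,-0.12,0,-1],[0,0,-0.12,0,-1],[0,0,-0.12,0,-1],[0,0,-0.08,0,-1],[0,0,0,0,-1]]' >/dev/null
python3 -c "from h import *;st()"
python3 -m crank '[[0,0,-0.02,0,-1],[0,0,-0.01,0,-1]]' >/dev/null
python3 -c "from h import *;st()"
```

```text
t12.43 tcp [0.5572 0.0877 0.0156] gp [0.555  0.0842 0.0684] z [ 0.041  0.067 -0.997] yang -6.1 q [ 0.28  0.61 -0.67  1.97  0.51  0.67 -0.79] F [-1.3  0.2 -1.4] w 0.0525 43.4
t12.60 tcp [0.561  0.0899 0.0137] gp [0.5584 0.0863 0.0665] z [ 0.048  0.069 -0.996] yang -6.1 q [ 0.28  0.62 -0.66  1.97  0.52  0.66 -0.79] F [ 0.2  0.2 -2.5] w 0.0527 43.5
```

```bash
python3 -m crank '[[0,0,-0.01,0,-1],[0,0,-0.008,0,-1]]' >/dev/null
python3 -c "from h import *;st()"
python3 -m crank '[[0,0,0,0,0.55],[0,0,0,0,0.55],[0,0,0,0,0.55],[0,0,0,0,0.55]]' >/dev/null
python3 -c "from h import *;st()"
python3 -m crank '[[0,0,0.1,0,0.55],[0,0,0.15,0,0.55],[0,0,0.2,0,0.55],[0,0,0.2,0,0.55]]' >/dev/null
python3 -m crank '[[-0.1,-0.2,0.1,0,0.55],[-0.1,-0.2,0,0,0.55],[-0.1,-0.2,0,0,0.55],[-0.1,-0.2,0,0,0.55],[-0.1,-0.2,0,0,0.55],[-0.1,-0.2,0,0,0.55],[0,0,0,0,0.55]]' >/dev/null
python3 - <<'E'
from h import *
np.set_printoptions(precision=4,suppress=True)
st()
b=r.grab_frame("side");a=r.grab_frame("top");cv2.imwrite("pics/s7.png",b);cv2.imwrite("pics/t7.png",a)
for n,i in(("top",a),("side",b)):
    h=cv2.cvtColor(i,cv2.COLOR_BGR2HSV)
    m=cv2.inRange(h,(8,90,110),(22,255,255))
    k,_,s,c=cv2.connectedComponentsWithStats(m)
    print(n,[(np.round(c[j],1),s[j].tolist(),plane(n,*c[j],.064)) for j in range(1,k) if s[j][4]>10 and 150<c[j][0]<300 and 215<c[j][1]<300])
# grey-level map of the pail area in the top view
g=cv2.cvtColor(a,cv2.COLOR_BGR2GRAY)[168:226:3,158:220:3];print(g)
E
```

```text
t12.77 tcp [0.5617 0.0905 0.0119] gp [0.559  0.0869 0.0647] z [ 0.049  0.068 -0.996] yang -6.1 q [ 0.27  0.62 -0.66  1.97  0.52  0.66 -0.8 ] F [-9.4 -5.6 32.6] w 0.0526 49.5
t13.10 tcp [0.5609 0.0907 0.01  ] gp [0.5584 0.087  0.0628] z [ 0.048  0.069 -0.996] yang -6.0 q [ 0.27  0.62 -0.66  1.97  0.52  0.66 -0.8 ] F [ 0.3 -0.1  0.2] w 0.0663 0.0
t14.02 tcp [ 0.4458 -0.1384  0.1556] gp [ 0.4435 -0.1419  0.2084] z [ 0.044  0.065 -0.997] yang -6.7 q [ 0.94  0.27 -0.82  2.06  0.17  0.87 -0.08] F [ 1.1 -0.7 -0.6] w 0.0662 0.0
top [(array([179.1, 231.6]), [171, 229, 17, 7, 66], array([0.455 , 0.1126, 0.064 ]))]
side [(array([286.3, 270.1]), [283, 263, 7, 17, 84], array([0.4521, 0.1078, 0.064 ]))]
[[148 150 147 137 136 140 140 149 131  97  93  92  81  43  40  48  42  45
   59  61  55]
 [134 121 113  98  84  98 119 148 137  96  95  89  89  78  59  50  54  63
   61  64  55]
 [129 144 143 150 151 148 149 152  91  67  65  80 137 121  72  57  54  56
   52  63  55]
 [148 148 149 151 145 136  94  62  64  60  57  59  63  53 124  91  62  55
   65  56  55]
 [ 90  92  89  97 143  58  63  61  63  58  65
[... 679 characters left out ...]
0  87  58  56 126 159 161 114  63  42  57  99  94 101 106  59
  136  60  60]
 [142  94  82 145  59  55 125 159 163 154 156  84  87  87 105 106 118  53
  133  55  59]
 [109  94  96  88 136  55  59 165 160 160 155 155 124  98 128 148  50  58
  104  58  81]
 [ 84  97  98  84  77 148  65  66 161 162 162 158 162 152 133  51  53  95
   63  64  74]
 [ 95  90  93  69  91  95 103 151  97  88 139 139 144  61  55  54  53 115
   57  92  64]
 [ 96  92  91  63  94  90  88  89  56  57  57  54  55  56  60  57  60 140
   84  91  74]
 [ 91  93  99  75  97  94  88  85  82  82  56  58  55  55  57  57  82 124
   92  98  68]
 [ 91  98  84  95  92  94  93  93  86  84  84  88  84  93  93  97  95  95
   92  83  78]]
```

The jar stands in the pail: its lid blob is round at top (188,192). The bail is unmoved. The reach geometry rules out a large lean at the sleeve, so I'll pinch it nearly upright and gain the lean later while carrying.

```bash
python3 -m crank '[[0.007,0.18,0,-0.1,-0.2],[0.007,0.18,0,0,-0.2],[0.007,0.18,0,0,-0.2],[0.007,0.18,0,0,-0.2],[0.007,0.18,0,0,-0.2],[0.007,0.18,0,0,-0.2],[0.007,0.18,0,0,-0.2],[0,0,-0.1,0,-0.2]]' >/dev/null
for i in 1 2 3; do python3 -m crank '[[0,0,0,0,-0.2]]' >/dev/null; python3 -c "from h import *;st()"; done
```

```text
t14.87 tcp [0.4583 0.1268 0.1351] gp [0.4556 0.1233 0.1879] z [ 0.05   0.067 -0.997] yang -10.0 q [ 0.4   0.31 -0.89  2.09  0.29  0.79 -0.82] F [-1.4 -0.7  0. ] w 0.0342 0.0
t14.95 tcp [0.459  0.1244 0.1362] gp [0.4564 0.1209 0.189 ] z [ 0.05   0.066 -0.997] yang -10.3 q [ 0.41  0.31 -0.89  2.09  0.29  0.8  -0.82] F [ 0.1 -0.6  0.1] w 0.0339 0.0
t15.03 tcp [0.4601 0.123  0.1369] gp [0.4573 0.1196 0.1897] z [ 0.052  0.065 -0.996] yang -10.5 q [ 0.41  0.31 -0.89  2.09  0.28  0.8  -0.82] F [-0.1 -0.1  0.3] w 0.0343 0.0
```

```bash
python3 -m crank '[[-0.02,-0.05,-0.1,0,-0.2],[0,0,-0.1,0,-0.2],[0,0,-0.1,0,-0.2],[0,0,-0.1,0,-0.2],[0,0,0,0,-0.2],[0,0,0,0,-0.2]]' >/dev/null
python3 - <<'E'
from h import *
np.set_printoptions(precision=4,suppress=True)
st()
b=r.grab_frame("side");a=r.grab_frame("top")
for n,i in(("top",a),("side",b)):
    h=cv2.cvtColor(i,cv2.COLOR_BGR2HSV);m=cv2.inRange(h,(8,90,110),(22,255,255))
    k,_,s,c=cv2.connectedComponentsWithStats(m)
    print(n,[(np.round(c[j],1),s[j].tolist(),plane(n,*c[j],.064)) for j in range(1,k) if s[j][4]>10 and 150<c[j][0]<300 and 215<c[j][1]<300])
g=cv2.cvtColor(b,cv2.COLOR_BGR2GRAY)[236:290:2,264:316:2];print(g)
E
```

```text
t15.53 tcp [0.456  0.1119 0.0567] gp [0.4533 0.1085 0.1095] z [ 0.051  0.065 -0.997] yang -10.6 q [ 0.32  0.43 -0.78  2.17  0.45  0.63 -0.94] F [0.6 0.  1.1] w 0.0344 0.0
top [(array([269.4, 274. ]), [265, 270, 10, 9, 34], array([ 0.3368, -0.1474,  0.064 ]))]
side [(array([286.1, 270.4]), [283, 262, 7, 18, 97], array([0.4528, 0.1088, 0.064 ]))]
[[ 41  41  40  56 154 155 138  37  36  37  31  34  29  33  29  27  29  27
   28  30  30  47  91  66  66  58]
 [ 39  39  36  33 137 159 155  39  33  28  34  31  28  34  27  31  27  32
   31  29  47  90  88  68  85  47]
 [ 52  35  37  34  96 151 133  28  33  35  35  31  31  37  33  29  29  32
   30  77  92  88  65  27  49  43]
 [134  39  36  34  51 120  81  33  40  33  58  64  68  73  36  27  33  28
   30  81  94  79  33  32  34  36]
 [161  39  39  40  55  51  45  36  38  33 147 164 155 147 150 120  31  34
   33  67  92  40  32  34  37  37]
 [202  99  38  39  44  47  42  35  31  67 171 159 156 144  86  85  32  33
   36  42  32  34  43  30  32  37]
 [145 129  37  44  35  35  39  32  33 153 191 146 150 118  79  81  47  32
   32  34  32  41  31  35
[... 1490 characters left out ...]
91  91  94
   90  89  93  96  88  35  34  40]
 [ 89  82  84  79  78 101 108  93  90  88 153 176 130  86  98  98  96  90
   79  81  79  76  82  70  36  39]
 [ 91  83  80  79  77 146 155 135  89  87 151 223  96  72 145 154  95  83
   80  80  93  96  81  79  69  32]
 [ 87  81  80  80 105 139 160 165 101  88 168 208  82  81 139 144 117  80
   81  92 113 147 124  91 141 113]
 [ 89  85  81  82 103 142 145 147 139 137 171 204  82  81 137 139  86  92
  140 142 143 140 145 135 137 134]
 [ 92  83  80  80 140 138 149 143 140 133 176 197  81  85 138 145 143 137
  135 137 140 142 146 143 138 141]
 [ 85  82  85  87 138 143 144 139 141 139 185 188  79  98 142 142 144 139
  137 139 140 140 142 144 137 136]]
```

The fingertips at side u≈279 and u≈297 straddle the sleeve at u≈286. I'll go down and pinch.

```bash
python3 -m crank '[[0.005,0,-0.11,0,-0.2],[0.005,0.01,-0.11,0,-0.2],[0,0,0,0,-0.2],[0,0,0,0,-1],[0,0,0,0,-1],[0,0,0,0,-1],[0,0,0,0,-1]]' 60 >/dev/null
python3 -c "from h import *;st()"
```

```text
t16.22 tcp [0.4586 0.1146 0.0137] gp [0.4558 0.1111 0.0665] z [ 0.054  0.065 -0.996] yang -10.5 q [ 0.24  0.5  -0.7   2.19  0.55  0.54 -1.04] F [-1.8  1.5  5. ] w 0.0121 58.9
```

The pinch holds at 59 N. Now I'll raise the bail along its arc (R = 108 mm) with the pail standing.

```bash
python3 -m crank '[[0.009,-0.002,0.07,0,-1],[0.009,-0.002,0.07,0,-1],[0.027,-0.005,0.065,0,-1],[0.027,-0.005,0.065,0,-1],[0.042,-0.008,0.056,0,-1],[0.042,-0.008,0.056,0,-1]]' >/dev/null
python3 -c "from h import *;st()"
python3 -m crank '[[0.055,-0.01,0.043,0,-1],[0.055,-0.01,0.043,0,-1],[0.064,-0.012,0.027,0,-1],[0.064,-0.012,0.027,0,-1],[0.069,-0.013,0.009,0,-1],[0.069,-0.013,0.009,0,-1],[0,0,0,0,-1],[0,0,0,0,-1]]' >/dev/null
python3 - <<'E'
from h import *
np.set_printoptions(precision=4,suppress=True)
st()
b=r.grab_frame("side");a=r.grab_frame("top");cv2.imwrite("pics/s8.png",b);cv2.imwrite("pics/t8.png",a)
h=cv2.cvtColor(b,cv2.COLOR_BGR2HSV);m=cv2.inRange(h,(8,90,90),(24,255,255));m[:150]=0
k,_,s,c=cv2.connectedComponentsWithStats(m)
print([(np.round(c[j],1),s[j].tolist(),plane("side",*c[j],.172)) for j in range(1,k) if s[j][4]>10 and 200<c[j][0]<300])
d=cv2.absdiff(cv2.imread("pics/s7.png"),b).max(2)
print("pail foot region diff",[int(d[280:300,x:x+8].mean()) for x in range(205,300,8)])
E
```

```text
t16.72 tcp [0.4892 0.1082 0.0901] gp [0.4864 0.1048 0.143 ] z [ 0.053  0.065 -0.997] yang -10.5 q [ 0.37  0.42 -0.81  2.08  0.4   0.73 -0.86] F [ 1.8 -0.1 -4.3] w 0.0121 58.6
t17.38 tcp [0.5658 0.094  0.1218] gp [0.5629 0.0905 0.1746] z [ 0.055  0.065 -0.996] yang -10.6 q [ 0.38  0.48 -0.8   1.89  0.4   0.86 -0.78] F [ 0.2 -2.8  7.6] w 0.0122 59.8
[(array([214.3, 161. ]), [208, 160, 14, 4, 43], array([ 0.6189, -0.2162,  0.172 ])), (array([223.2, 208.6]), [222, 207, 4, 4, 11], array([ 0.5966, -0.0029,  0.172 ])), (array([238.8, 234. ]), [235, 226, 8, 17, 86], array([0.5628, 0.0881, 0.172 ]))]
pail foot region diff [1, 4, 5, 18, 32, 23, 23, 17, 17, 25, 37, 13]
```

The bail is upright: sleeve at side (239,234), which is (0.563, 0.088, 0.172). Now a gentle lift.

```bash
python3 -m crank '[[0,0,0.03,0,-1],[0,0,0.06,0,-1],[0,0,0.09,0,-1],[0,0,0.12,0,-1],[0,0,0.12,0,-1],[0,0,0.12,0,-1],[0,0,0.12,0,-1],[0,0,0.12,0,-1]]' 80 >/dev/null
python3 -c "from h import *;st()"
python3 -m crank '[[-0.06,0,0.12,0,-1],[-0.06,0,0.12,0,-1],[-0.06,0,0.12,0,-1],[-0.06,0,0.12,0,-1],[-0.06,0,0.12,0,-1],[-0.06,0,0.12,0,-1],[-0.06,0,0.12,0,-1],[-0.03,0,0.12,0,-1]]' 80 >/dev/null
python3 -c "from h import *;st()"
```

```text
t18.15 tcp [0.5629 0.0946 0.2777] gp [0.5602 0.0912 0.3305] z [ 0.051  0.064 -0.997] yang -10.4 q [ 0.47  0.32 -0.89  1.72  0.23  1.15 -0.65] F [ 1.2 -0.2 -6.1] w 0.0117 78.1
t18.82 tcp [0.4714 0.0956 0.4694] gp [0.4688 0.0923 0.5222] z [ 0.05   0.063 -0.997] yang -10.4 q [ 0.63  0.02 -0.92  1.56 -0.03  1.5  -0.47] F [ 0.7  0.4 -5.2] w 0.0115 78.4
```

```bash
python3 -m crank '[[0,-0.05,0.1,0,-1],[0,-0.1,0.15,0,-1],[0,-0.12,0.15,0.03,-1],[0,-0.12,0.15,0.03,-1],[0,-0.12,0.15,0.03,-1],[0,-0.12,0.15,0,-1],[0,-0.07,0.15,0,-1],[0,-0.03,0.15,0,-1]]' >/dev/null
python3 -c "from h import *;st()"
python3 -m crank '[[0,0,0.15,0,-1],[0,0,0.15,0,-1],[0,0,0.15,0,-1],[0,0,0.15,0,-1],[0,0,0.15,0,-1],[0,0,0.15,0,-1]]' >/dev/null
python3 -c "from h import *;st()"
```

```text
t19.48 tcp [ 0.4757 -0.0406  0.6485] gp [ 0.4729 -0.044   0.7013] z [ 0.052  0.065 -0.997] yang -6.8 q [ 0.45  0.07 -0.49  1.13 -0.03  1.9  -0.17] F [ 1.   0.9 -6.4] w 0.0116 78.7
t19.98 tcp [ 0.4792 -0.0307  0.6996] gp [ 0.4714 -0.0341  0.752 ] z [ 0.146  0.065 -0.987] yang -6.7 q [-0.19  0.01  0.18  1.07 -0.07  1.92 -0.16] F [-0.3  0.  -6.4] w 0.0117 78.9
```

The lean is growing in the wanted plane, so I'll keep pushing up and outward.

```bash
python3 -m crank '[[0,0,0.2,0,-1],[0,0,0.2,0,-1],[0,0,0.2,0,-1],[0,0,0.2,0,-1]]' >/dev/null
python3 -c "from h import *;st()"
python3 -m crank '[[0.1,0,0.17,0,-1],[0.1,0,0.17,0,-1],[0.1,0,0.17,0,-1],[0.1,0,0.17,0,-1]]' >/dev/null
python3 -c "from h import *;st()"
```

```text
t20.32 tcp [ 0.485  -0.0255  0.7623] gp [ 0.4704 -0.0293  0.8131] z [ 0.274  0.07  -0.959] yang -7.5 q [-0.09  0.    0.06  0.94 -0.07  1.92 -0.18] F [ 1.1 -0.2 -6.4] w 0.0114 79.0
t20.65 tcp [ 0.5604 -0.0196  0.8105] gp [ 0.5405 -0.0236  0.8594] z [ 0.375  0.075 -0.924] yang -8.1 q [-0.32  0.13  0.39  0.72 -0.15  1.92 -0.14] F [ 0.4  2.  -5.5] w 0.0117 79.1
```

```bash
python3 -m crank '[[0,-0.1,0,0,-1],[0,-0.2,0,0,-1],[0,-0.2,0,0,-1],[0,-0.2,0,0,-1],[0,-0.2,0,0,-1],[0,-0.1,0,0,-1]]' >/dev/null
python3 -c "from h import *;st()"
python3 -m crank '[[0.05,-0.02,0.19,0,-1],[0.05,-0.02,0.19,0,-1],[0.05,-0.02,0.19,0,-1],[0.05,-0.02,0.19,0,-1]]' >/dev/null
python3 -c "from h import *;st()"
```

```text
t21.15 tcp [ 0.5589 -0.2004  0.795 ] gp [ 0.5383 -0.204   0.8437] z [ 0.389  0.067 -0.919] yang -8.7 q [ 0.37  0.21 -0.01  0.65 -0.21  1.92  0.12] F [-0.9 -2.8 -6.4] w 0.0114 79.1
t21.48 tcp [ 0.5862 -0.1955  0.853 ] gp [ 0.5597 -0.1976  0.8989] z [ 0.5    0.04  -0.865] yang -9.5 q [ 0.32  0.26  0.05  0.47 -0.24  1.92  0.09] F [-0.1  0.3 -4.8] w 0.0115 79.2
```

```bash
cat >> h.py <<'E'
def frame(z,yaw):
    z=np.array(z)/np.linalg.norm(z);a=np.radians(yaw);y=np.array([np.cos(a),np.sin(a),0]);y[2]=-(y@z)/z[2];y/=np.linalg.norm(y)
    return np.c_[np.cross(y,z),y,z]
def bar():
    M0=frame([.053,.065,-.9965],-10.5);a=np.radians(79.5);bt=M0.T@np.array([np.cos(a),np.sin(a),0])
    M=Ro.from_rotvec(r.get_obs()["orientation"]).as_matrix();b=M@bt
    print("bar tilt deg",round(np.degrees(np.arcsin(b[2])),1),"az",round(np.degrees(np.arctan2(b[1],b[0])),1),"lean along perp", round(np.degrees(np.arctan2(M[0,2]*b[1]-M[1,2]*b[0],-M[2,2])),1))
E
python3 -c "from h import *;bar()"
python3 -m crank '[[0.05,-0.08,0.18,0,-1],[0,-0.08,0.18,0,-1],[0,0,0,0,-1]]' >/dev/null
python3 -c "from h import *;st();bar()"
```

```text
bar tilt deg 2.4 az 81.9 lean along perp 29.5
t21.73 tcp [ 0.5863 -0.2195  0.878 ] gp [ 0.5571 -0.2207  0.9222] z [ 0.552  0.021 -0.834] yang -10.0 q [ 0.36  0.28  0.06  0.39 -0.28  1.92  0.11] F [-0.9 -1.2 -4.2] w 0.0116 79.1
bar tilt deg 2.1 az 81.3 lean along perp 33.0
```

Lean is 33° with the bar level within 2° and its azimuth 81° (rack y is 82°). Next I'll move sideways clear of the shelf, come down beside the rack, then go in front of the hook.

```bash
python3 -m crank '[[0,0.05,-0.03,0,-1],[0,0.12,-0.06,0,-1],[0,0.17,-0.08,0,-1],[0,0.17,-0.08,0,-1],[0,0.17,-0.1,0,-1],[0,0.12,-0.12,0,-1],[0,0.07,-0.12,0,-1],[0,0.03,-0.15,0,-1]]' >/dev/null
python3 -c "from h import *;st();bar()"
python3 -m crank '[[0,0,-0.15,0,-1],[0,0,-0.15,0,-1],[0,0,-0.15,0,-1],[0,0,-0.15,0,-1],[0,0,-0.15,0,-1],[0,0,-0.15,0,-1],[0,0,-0.15,0,-1],[0,0,-0.15,0,-1]]' >/dev/null
python3 -c "from h import *;st();bar()"
```

```text
t22.40 tcp [ 0.5864 -0.032   0.7274] gp [ 0.5573 -0.0335  0.7716] z [ 0.549  0.029 -0.836] yang -9.5 q [ 0.06 -0.07 -0.1   1.21 -0.01  1.42 -0.17] F [ 0.4  1.2 -5.4] w 0.0114 79.2
bar tilt deg 2.2 az 81.9 lean along perp 32.8
t23.07 tcp [ 0.5861 -0.0365  0.4853] gp [ 0.5571 -0.0378  0.5297] z [ 0.546  0.024 -0.837] yang -9.8 q [ 0.08 -0.15 -0.1   1.8  -0.03  0.91 -0.15] F [ 0.7  0.4 -5.4] w 0.0114 79.3
bar tilt deg 2.1 az 81.5 lean along perp 32.6
```

```bash
python3 -m crank '[[0,0,-0.15,0,-1],[0,0,-0.15,0,-1],[0,0,-0.15,0,-1],[0,0,-0.15,0,-1],[0,0,-0.15,0,-1],[0,0,-0.12,0,-1],[0,0,-0.06,0,-1],[0,0,0,0,-1]]' >/dev/null
python3 - <<'E'
from h import *
np.set_printoptions(precision=4,suppress=True)
st();bar()
b=r.grab_frame("side");a=r.grab_frame("top");cv2.imwrite("pics/s9.png",b);cv2.imwrite("pics/t9.png",a)
for n,i in(("side",b),("top",a)):
    h=cv2.cvtColor(i,cv2.COLOR_BGR2HSV);m=cv2.inRange(h,(8,90,90),(24,255,255))
    k,_,s,c=cv2.connectedComponentsWithStats(m)
    print(n,[(np.round(c[j],1),s[j].tolist()) for j in range(1,k) if s[j][4]>8 and 150<c[j][0]<300 and c[j][1]>90])
o=r.get_obs();M=Ro.from_rotvec(o["orientation"]).as_matrix()
g=o["tcp_pos"]-.053*M[:,2];g2=o["tcp_pos"]+np.array([0,0,.034])-.0187*M[:,2]
print(proj("side",g),proj("side",g2),proj("top",g))
d=cv2.absdiff(cv2.imread("pics/s0.png") if 0 else cv2.imread("pics/side0.png"),b).max(2)
blue=cv2.inRange(cv2.cvtColor(b,cv2.COLOR_BGR2HSV),(105,90,30),(130,255,200));k,_,s,c=cv2.connectedComponentsWithStats(blue)
print("blue",[(np.round(c[j],1),s[j].tolist()) for j in range(1,k) if s[j][4]>8 and 150<c[j][0]<300])
E
```

```text
t23.73 tcp [ 0.584  -0.0368  0.2965] gp [ 0.5553 -0.0381  0.3411] z [ 0.54   0.025 -0.841] yang -9.8 q [ 0.08 -0.04 -0.12  2.12 -0.02  0.49 -0.17] F [ 0.1  0.3 -5.6] w 0.0116 79.2
bar tilt deg 2.1 az 81.5 lean along perp 32.2
side [(array([200.1, 116.1]), [133, 47, 115, 164, 4204]), (array([237.9, 139.9]), [233, 134, 9, 13, 57]), (array([217.6, 160.9]), [208, 160, 23, 3, 60])]
top [(array([217. ,  92.2]), [211, 86, 13, 13, 134]), (array([214.1, 173. ]), [212, 171, 6, 6, 18]), (array([232.6, 176.8]), [232, 175, 2, 5, 9]), (array([269.4, 274.1]), [265, 271, 10, 7, 24])]
(np.float64(236.68462016451397), np.float64(137.7196838783697)) (np.float64(228.16275911222448), np.float64(136.0943580616156)) (np.float64(223.0728373890907), np.float64(175.19254676670232))
blue []
```

The sleeve is seen at side (238,140) and predicted at (236.7,137.7), and the top view agrees, so the grasp-point model holds under lean. Next I move to the front of the hook.

```bash
python3 -m crank '[[-0.04,-0.05,-0.02,0,-1],[-0.09,-0.1,-0.02,0,-1],[-0.1,-0.12,-0.02,0,-1],[-0.1,-0.12,-0.02,0,-1],[-0.05,-0.1,0,0,-1]]' >/dev/null
python3 -c "from h import *;st();bar()"
python3 -m crank '[[-0.025,-0.11,-0.02,0,-1],[-0.025,-0.11,-0.02,0,-1],[-0.025,-0.11,-0.02,0,-1],[-0.025,-0.11,-0.02,0,-1],[-0.025,-0.1,-0.02,0.01,-1],[-0.015,-0.06,0,0,-1],[0,0,0,0,-1]]' >/dev/null
python3 -c "from h import *;st();bar()"
```

```text
t24.25 tcp [ 0.5103 -0.1369  0.2871] gp [ 0.4811 -0.1382  0.3313] z [ 0.55   0.024 -0.835] yang -9.9 q [ 0.14 -0.14  0.11  2.23 -0.3   0.5   0.33] F [-1.1  0.2 -5.8] w 0.0115 79.1
bar tilt deg 2.2 az 81.5 lean along perp 32.9
t24.83 tcp [ 0.4846 -0.2598  0.2687] gp [ 0.4553 -0.261   0.3129] z [ 0.552  0.023 -0.833] yang -9.6 q [ 0.18 -0.04  0.41  2.19 -0.61  0.58  0.9 ] F [ 0.5 -0.5 -5.2] w 0.0117 79.1
bar tilt deg 2.0 az 81.7 lean along perp 33.1
```

```bash
python3 -m crank '[[0,-0.01,-0.07,0,-1],[0,-0.01,-0.08,0,-1],[0,0,-0.05,0,-1],[0,0,0,0,-1]]' >/dev/null
for i in 1 2 3; do python3 -c "from h import *;st()"; python3 -m crank '[[0,0,0,0,-1]]' >/dev/null; done
python3 - <<'E'
from h import *
np.set_printoptions(precision=4,suppress=True)
st();bar()
b=r.grab_frame("side");a=r.grab_frame("top");cv2.imwrite("pics/s10.png",b);cv2.imwrite("pics/t10.png",a)
h=cv2.cvtColor(b,cv2.COLOR_BGR2HSV);m=cv2.inRange(h,(8,90,90),(24,255,255));m[:,:252]=0
k,_,s,c=cv2.connectedComponentsWithStats(m)
print([(np.round(c[j],1),s[j].tolist(),plane("side",*c[j],.272)) for j in range(1,k) if s[j][4]>8 and c[j][0]<320])
o=r.get_obs();M=Ro.from_rotvec(o["orientation"]).as_matrix();print(proj("side",o["tcp_pos"]-.053*M[:,2]))
E
```

```text
t25.17 tcp [ 0.4841 -0.2583  0.2253] gp [ 0.455  -0.2599  0.2696] z [ 0.548  0.03  -0.836] yang -9.4 q [ 0.19  0.03  0.42  2.24 -0.77  0.52  1.09] F [-0.3  0.6 -6.9] w 0.0114 79.1
t25.25 tcp [ 0.4848 -0.259   0.2271] gp [ 0.4557 -0.2606  0.2713] z [ 0.549  0.029 -0.835] yang -9.4 q [ 0.19  0.03  0.42  2.24 -0.77  0.52  1.09] F [-0.1  0.  -5. ] w 0.0116 79.1
t25.33 tcp [ 0.4852 -0.2596  0.2278] gp [ 0.456  -0.2611  0.2721] z [ 0.551  0.028 -0.834] yang -9.4 q [ 0.19  0.03  0.42  2.24 -0.77  0.52  1.09] F [-0.2 -0.3 -4.9] w 0.0112 79.2
t25.42 tcp [ 0.4851 -0.2598  0.2278] gp [ 0.4559 -0.2612  0.272 ] z [ 0.551  0.028 -0.834] yang -9.4 q [ 0.19  0.03  0.42  2.24 -0.77  0.52  1.09] F [-0.4 -0.1 -5.7] w 0.0118 79.2
bar tilt deg 2.1 az 82.0 lean along perp 33.0
[(array([260.,  76.]), [252, 76, 17, 1, 17], array([ 0.4549, -0.5983,  0.272 ])), (array([270.3, 120.7]), [267, 117, 6, 7, 24], array([ 0.4563, -0.2587,  0.272 ])), (array([313. , 204.6]), [309, 201, 9, 8, 30], array([0.4099, 0.1171, 0.272 ]))]
(np.float64(270.436971329441), np.float64(120.43124874527895))
```

The prediction matches the sleeve to 0.3 px. Bar height is 0.272 m against tips at 0.251 m. I'll advance over the prongs and check the force on the way.

```bash
python3 -m crank '[[0.04,-0.01,0,0,-1],[0.07,-0.015,0,0,-1],[0.07,-0.015,0,0,-1],[0.07,-0.015,0,0,-1],[0.06,-0.015,0,0,-1]]' >/dev/null
python3 -c "from h import *;st();bar()"
python3 -m crank '[[0.06,-0.012,0,0,-1],[0.05,-0.01,0,0,-1],[0.03,-0.005,0,0,-1],[0.015,0,0,0,-1],[0,0,0,0,-1],[0,0,0,0,-1]]' >/dev/null
python3 -c "from h import *;st();bar()"
```

```text
t25.93 tcp [ 0.5481 -0.2736  0.2263] gp [ 0.519  -0.2751  0.2706] z [ 0.549  0.029 -0.835] yang -9.4 q [ 0.17  0.15  0.41  2.12 -0.82  0.53  1.08] F [ 0.7 -0.3 -5.4] w 0.0113 79.2
bar tilt deg 2.1 az 82.0 lean along perp 32.8
t26.43 tcp [ 0.5767 -0.2788  0.2258] gp [ 0.5476 -0.2803  0.2701] z [ 0.548  0.029 -0.836] yang -9.5 q [ 0.16  0.19  0.41  2.07 -0.83  0.54  1.06] F [ 0.4  0.3 -4.9] w 0.0116 79.0
bar tilt deg 2.2 az 81.9 lean along perp 32.8
```

```bash
python3 -m crank '[[0,0,-0.05,0,-1],[0,0,-0.06,0,-1],[0,0,-0.05,0,-1],[0,0,0,0,-1]]' >/dev/null
python3 -c "from h import *;st();bar()"
python3 -m crank '[[0,0,-0.02,0,-1],[0,0,0,0,-1]]' >/dev/null
python3 -c "from h import *;st()"
python3 -m crank '[[0,0,-0.015,0,-1],[0,0,0,0,-1]]' >/dev/null
python3 -c "from h import *;st()"
```

```text
t26.77 tcp [ 0.5753 -0.2783  0.1919] gp [ 0.5464 -0.2799  0.2362] z [ 0.546  0.029 -0.837] yang -9.5 q [ 0.21  0.24  0.36  2.1  -0.94  0.5   1.19] F [ 0.2  1.3 -6.4] w 0.0111 79.1
bar tilt deg 2.2 az 81.9 lean along perp 32.6
t26.93 tcp [ 0.577  -0.2794  0.1903] gp [ 0.5479 -0.2808  0.2346] z [ 0.549  0.028 -0.835] yang -9.5 q [ 0.21  0.25  0.36  2.1  -0.96  0.49  1.2 ] F [-1.4  1.2 -4.1] w 0.0118 79.5
t27.10 tcp [ 0.5782 -0.2795  0.1888] gp [ 0.549 -0.281  0.233] z [ 0.551  0.027 -0.834] yang -9.5 q [ 0.22  0.25  0.35  2.1  -0.97  0.49  1.21] F [-1.6  1.2  2.1] w 0.0117 80.0
```

```bash
python3 -m crank '[[0,0,-0.01,0,-1],[0,0,0,0,-1]]' >/dev/null
python3 - <<'E'
from h import *
np.set_printoptions(precision=4,suppress=True)
st()
b=r.grab_frame("side");a=r.grab_frame("top");cv2.imwrite("pics/s11.png",b);cv2.imwrite("pics/t11.png",a)
h=cv2.cvtColor(b,cv2.COLOR_BGR2HSV);m=cv2.inRange(h,(8,90,90),(24,255,255));m[160:]=0
k,_,s,c=cv2.connectedComponentsWithStats(m)
print([(np.round(c[j],1),s[j].tolist(),plane("side",*c[j],.231)) for j in range(1,k) if s[j][4]>8 and 215<c[j][0]<320])
g=cv2.cvtColor(b,cv2.COLOR_BGR2GRAY);print(g[110:160:2,215:265:2])
E
```

```text
t27.27 tcp [ 0.5787 -0.2796  0.1883] gp [ 0.5493 -0.2811  0.2325] z [ 0.553  0.028 -0.833] yang -9.5 q [ 0.22  0.25  0.35  2.1  -0.98  0.48  1.22] F [-8.5  3.8 14.1] w 0.0116 81.4
[(array([301.5,  75.1]), [293, 75, 18, 2, 18], array([ 0.2854, -0.7053,  0.231 ])), (array([250.1,  76.1]), [243, 76, 15, 2, 17], array([ 0.4823, -0.707 ,  0.231 ])), (array([237.3, 130.4]), [234, 126, 7, 9, 30], array([ 0.5489, -0.284 ,  0.231 ]))]
[[127 129 115 101 104 120 109 111  97  31  23 128 121  94  31  27  30  29
   37  28  30  36  29  31  33]
 [111 127 135 131 127 127 129 116  97  29  27 137 128  23  28  27  33  29
   32  31  31  32  33  32  33]
 [120 121 119 128 125 126 120 117  97  28  25 107  80  24  31  27  33  27
   29  38  36  29  31  32  32]
 [106  94  97 101 106 101 108 109  80  30  26 104  29  28  32  47  44  27
   31  37  27  33  33  35  31]
 [119 121 130 100 106 104 109 109  97  28  24  25  29  27  36 108  82  33
   34  35  37  44  56 119  49]
 [108 120 127 132  99 104 122 131 110  95  29  27  30  44 137  94  40  33
   29  46 110 119 114  79  54]
 [125 139 133  84  97 100 100 114 128 11
[... 1255 characters left out ...]
03 119 134 115 122 102 119 109 110 128
  123 107 109 126 136 141 124]
 [130 127 112 105 118 103 125 109 121 143 132 111 113 115 113 122 132 111
  122 123 123 128 126 123 109]
 [114 120 121 116 123 135 111 110 114 111 108 116 110 109 109 107 108 104
  104 117 109 128 127 115 115]
 [104 110 109 103 109 104 108 110 108 102 102 108 108 102 111 114 107 105
  103  99 107 129 103 113 131]
 [117 118 102  95 102 106 108 111 112 107 105 105 103 106 105 108 106 109
  105 103 101 102 131 130 138]
 [111 124 100 100 101 105 105 108 102 110 106 107 106 107 103 105 104 106
  104  99 101  92 169 129 116]
 [128 126  93  95 104 104 105  96  93 111 109 103 106 108 104  90  99 109
  105  99  97  95 167 106 121]]
```

The bar rests on both prongs (Fz +14 N, height 0.2325). I'll release, then back out along the tool axis.

```bash
python3 -m crank '[[0,0,0.01,0,-0.7],[0,0,0,0,-0.4],[0,0,0,0,-0.2],[0,0,0,0,-0.2],[0,0,0,0,-0.2]]' >/dev/null
python3 -c "from h import *;st()"
python3 -m crank '[[-0.03,-0.002,0.04,0,-0.2],[-0.055,-0.003,0.083,0,-0.2],[-0.055,-0.003,0.083,0,-0.2]]' >/dev/null
python3 -c "from h import *;st()"
python3 -m crank '[[-0.055,-0.003,0.083,0,-0.2],[-0.1,0,0.06,0,-0.2],[-0.15,0,0.03,0,-0.2],[-0.15,0,0.03,0,-0.2],[-0.1,0.1,0.1,0,-0.2],[0,0.15,0.1,0,-0.2],[0,0.15,0.1,0,-0.2]]' >/dev/null
python3 - <<'E'
from h import *
np.set_printoptions(precision=4,suppress=True)
st()
P=[]
for t in range(2):
    b=r.grab_frame("side");a=r.grab_frame("top");cv2.imwrite(f"pics/s12{t}.png",b);cv2.imwrite(f"pics/t12{t}.png",a)
h=cv2.cvtColor(b,cv2.COLOR_BGR2HSV)
for nm,lo,hi in(("orange",(8,90,90),(24,255,255)),("blue",(105,90,30),(130,255,200))):
    m=cv2.inRange(h,lo,hi);m[220:]=0;m[:85]=0
    k,_,s,c=cv2.connectedComponentsWithStats(m)
    print(nm,[(np.round(c[j],1),s[j].tolist(),plane("side",*c[j],.231)) for j in range(1,k) if s[j][4]>8 and 205<c[j][0]<320])
f=lambda *p:np.round(proj("side",np.array(p)),1)
sx,sy=.549,-.282
for nm,z in(("bar",.231),("hinge",.123),("rim",.137),("foot",.059)):
    print(nm,f(sx,sy,z),"y+",f(sx+.0107,sy+.076,z),"y-",f(sx-.0107,sy-.076,z))
E
```

```text
t27.78 tcp [ 0.5773 -0.279   0.1871] gp [ 0.5482 -0.2805  0.2314] z [ 0.549  0.028 -0.836] yang -9.5 q [ 0.22  0.25  0.35  2.1  -0.97  0.49  1.21] F [-0.5 -0.1 -0.9] w 0.0345 0.0
t28.03 tcp [ 0.5485 -0.2802  0.2277] gp [ 0.5195 -0.2818  0.2721] z [ 0.547  0.029 -0.837] yang -9.5 q [ 0.18  0.15  0.42  2.11 -0.82  0.55  1.08] F [-0.2 -0.2 -0.4] w 0.0342 0.0
t28.62 tcp [ 0.4367 -0.2014  0.3297] gp [ 0.4076 -0.2028  0.374 ] z [ 0.549  0.026 -0.835] yang -9.7 q [ 0.22 -0.26  0.25  2.21 -0.34  0.69  0.55] F [ 0.4  0.5 -0.4] w 0.0342 0.0
orange [(array([237.3, 129.9]), [235, 126, 6, 9, 36], array([ 0.5489, -0.2873,  0.231 ])), (array([211.5, 161. ]), [208, 160, 8, 3, 24], array([ 0.6223, -0.1256,  0.231 ])), (array([312.8, 204.6]), [308, 201, 10, 8, 31], array([0.3963, 0.068 , 0.231 ]))]
blue []
bar [237.3 130.8] y+ [234.6 144.2] y- [239.8 118.7]
hinge [238.1 161.9] y+ [235.6 176.3] y- [240.4 149. ]
rim [238.  158.1] y+ [235.5 172.3] y- [240.3 145.2]
foot [238.6 178.8] y+ [236.2 193.6] y- [240.7 165.5]
```

The sleeve sits exactly at the seat (237,130). I'll check level, stillness, the jar and the bystanders by numbers.

```bash
python3 -m crank '[[-0.1,0.15,0.1,0,-0.2],[-0.1,0.15,0.1,0,-0.2],[0,0.15,0,0,-0.2],[0,0.15,0,0,-0.2],[0,0,0,0,-0.2],[0,0,0,0,-0.2],[0,0,0,0,-0.2],[0,0,0,0,-0.2]]' >/dev/null
python3 - <<'E'
from h import *
np.set_printoptions(precision=4,suppress=True)
st()
s0=cv2.imread("pics/side0.png")
b=r.grab_frame("side");b2=r.grab_frame("side");a=r.grab_frame("top")
d=cv2.absdiff(s0,b).max(2)
print("motion since last",cv2.absdiff(cv2.GaussianBlur(cv2.imread("pics/s121.png"),(5,5),0),cv2.GaussianBlur(b2,(5,5),0)).max(2)[115:215,205:275].max())
m=((cv2.GaussianBlur(d,(3,3),0)>25)*255).astype(np.uint8);m[:112]=0;m[215:]=0;m[:,:195]=0;m[:,290:]=0
k,L,s,c=cv2.connectedComponentsWithStats(m);j=1+s[1:,4].argmax();print("pail blob",s[j],c[j])
ys,xs=np.where(L==j);print([(y,xs[ys==y].min(),xs[ys==y].max()) for y in range(118,212,6) if (ys==y).any()])
th=np.linspace(0,2*np.pi,60);Q=[proj("side",np.array([.549+R*np.cos(t),-.282+R*np.sin(t),z])) for R,z in((.066,.137),(.058,.059)) for t in th]
H=cv2.convexHull(np.array(Q,np.float32))[:,0];M=np.zeros(m.shape,np.uint8);cv2.fillConvexPoly(M,H.astype(int),1)
ys2,xs2=np.where(M);print("predicted",[(y,xs2[ys2==y].min(),xs2[ys2==y].max()) for y in range(118,212,6) if (ys2==y).any()])
print("lid predicted",proj("side",np.array([.559,-.283,.142])));print(cv2.cvtColor(b,cv2.COLOR_BGR2GRAY)[136:196:3,210:268:3])
# bystanders: difference from the first picture
for n,(u,v) in(("tall",(188,250)),("mug",(158,228)),("tape",(272,187)),("smallpail",(330,195))): print(n,d[v-14:v+14,u-12:u+12].mean().round(1))
at=cv2.absdiff(cv2.imread("pics/top0.png"),a).max(2)
for n,(u,v) in(("tall",(198,147)),("mug",(243,127)),("tape",(318,237)),("bare pail place",(188,195))): print("top",n,at[v-10:v+10,u-12:u+12].mean().round(1))
E
```

```text
t29.48 tcp [ 0.4207 -0.139   0.353 ] gp [ 0.3917 -0.1406  0.3973] z [ 0.547  0.03  -0.837] yang -9.5 q [ 0.69 -0.33 -0.24  2.22 -0.49  0.78  0.58] F [ 0.4 -0.7  0.1] w 0.0345 0.0
motion since last 25
pail blob [216 153  47  51 865] [234.6844 182.5272]
[(154, np.int64(220), np.int64(223)), (160, np.int64(216), np.int64(228)), (166, np.int64(219), np.int64(233)), (172, np.int64(220), np.int64(236)), (178, np.int64(221), np.int64(244)), (184, np.int64(223), np.int64(246)), (190, np.int64(224), np.int64(241)), (196, np.int64(228), np.int64(260)), (202, np.int64(241), np.int64(244))]
predicted [(148, np.int64(227), np.int64(250)), (154, np.int64(218), np.int64(258)), (160, np.int64(216), np.int64(259)), (166, np.int64(217), np.int64(258)), (172, np.int64(218), np.int64(257)), (178, np.int64(220), np.int64(256)), (184, np.int64(222), np.int64(254))]
lid predicted (np.float64(234.70297651585938), np.float64(156.6475779066194))
[[110 119 126 123 100 126 125 114 114  97  84  82 114 121 138 116 118 109
  121 128]
 [105 111 120 119 134  88 103 122 167  97  98 134 127 127 110 102 116 110
  112 1
[... 938 characters left out ...]

 [126 133  74  79 110 116 118 115 114 100 111 109 109 105  99  94  91  92
   79  90]
 [141 148  81  80 111 115 118 113 112 103 111 107 109 102  98  91  88  91
   84  58]
 [143 144  85  84 109 117 121 119 111 110 107 117 110 101  98  86  79  85
  176 160]
 [147 119  89  93  89 116 121 122 109 111 106 113 114 101  96  85  81 107
   90 119]
 [121  90  93  88  87  93 118 123 119 115 109 114 109 100  80  82  81  99
  122 143]
 [ 93  91  93 132 134  94  94  89  89  91  81  82  79  79  76  84  77  84
  158 218]
 [ 98  96 114 133 136 103  90  90  89  83  85  82  83  79  79  79  79  81
  110 128]]
tall 3.1
mug 3.5
tape 5.8
smallpail 26.6
top tall 4.5
top mug 6.5
top tape 6.8
top bare pail place 61.0
```

```bash
python3 -m crank '[[0,0,0,0,-0.2],[0,0,0,0,-0.2],[0,0,0,0,-0.2],[0,0,0,0,-0.2],[0,0,0,0,-0.2],[0,0,0,0,-0.2],[0,0,0,0,-0.2],[0,0,0,0,-0.2]]' >/dev/null
python3 - <<'E'
from h import *
f=lambda:cv2.GaussianBlur(np.mean([r.grab_frame("side") for _ in range(2)],0).astype(np.uint8),(5,5),0)[115:215,205:275]
import subprocess
a=f();
for _ in range(6): r.grab_frame("side")
b=f();print("motion",cv2.absdiff(a,b).max(2).max())
d=cv2.absdiff(cv2.imread("pics/side0.png"),cv2.imread("pics/s8.png")).max(2);print("smallpail earlier",d[181:209,318:342].mean())
st();print(r.hand_in())
E
```

```text
motion 2
smallpail earlier 28.813988095238095
t30.80 tcp [ 0.421  -0.1377  0.3534] gp [ 0.392  -0.1393  0.3977] z [ 0.547  0.029 -0.837] yang -9.4 q [ 0.69 -0.34 -0.24  2.22 -0.49  0.78  0.58] F [ 0.1 -0.3 -1. ] w 0.0342 0.0
the job is handed in; nothing more can be done
None
```

The job is handed in at 30.8 s: the pail hangs still and level by its bail on both prongs with the robot clear, though my first try at the jar missed and pressed on its lid with about 54 N from the fingers, and the jar in the hung pail is inferred from the lift weight, not seen.

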